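# Seat a housing against three stop pins on the measuring plate and back it up

## Robot

A 6-joint arm with a two-finger parallel gripper is mounted at the origin on the work surface. World frame = base frame: x ahead of the robot, y to its left, z up, the work surface at z = 0. Lengths are in m, angles in degrees, forces in N, time in s.
With the tool pointing down it reaches from about 0.4 to 0.825 m from the base axis. Payload 7 kg.
Tool frame: the origin (TCP) lies at the very end of the fingers, on their centre line; the grasp point (between the pads) lies 19 mm behind it; x points along the fingers, z is the direction in which the jaws open and shut, and the axes are right-handed (so a half turn about x gives the same grasp; the last joint's range is limited). The gripper opens to 88 mm and grips with 3 to 60 N. Pads are 19 mm wide; open, the fingers measure 130 mm over their backs; the gripper's body (78 mm by 193 mm) begins 47 mm behind the grasp point.
Start: joints at [87.611, 20.546, 0.682, 0, -70.136, -16.507], TCP at [0.219, 0.639, 0.227] pointing down, gripper open.
Joint ranges: [-176.03, 176.03], [-82.01, 121.73], [-58.28, 71.71], [-173.87, 95.51], [-174.79, -0.11], [-173.66, 173.66]. Speed limits (degrees/s): [136.94, 136.94, 172.46, 180, 180, 180].

## Interface

Orientations are given as [roll, pitch, yaw] about the fixed x, y, z axes, in that order (R = Rz(yaw) Ry(pitch) Rx(roll)).
In Python, from plant import * gives the robot as it stands.
- The arm moves only by the tool arm_command, never from a script. Its argument "commands" is one flat list of numbers, 5 for each row, row after row: the shift along the tool's x, y, z in mm, then the turn about the tool's x in degrees, then the opening in per cent of the stroke, from 0 (shut) to 100 (fully open). A call has 1 to 5 rows; each row shifts and turns the pose as measured when the row begins, along the tool's axes as they then stand; what a row does not reach is not made up. A row lasts 1/8 s, in which the tool goes at most 62.5 mm and 10.7 degrees, less where a joint would pass 70% of its speed; a pose out of reach is approached as far as the arm can. A call is refused whole if a number of a shift passes 62.5 or a number of a turn 10.7, either way. A call with a gripper value outside its range is refused whole. The fingers move at their own pace and stop on an object; the grip force is fixed at half the most. Time passes only in rows, so rows that do not move let the fingers close. It gives the time, the measured TCP pose, the force and the opening at its end, in the units of the state.
- get_obs(): the state, without advancing time (a new reading comes with each control period).
- snapshot(name): name is "side" or "top"; returns a dict with "frame" (480x640x3 uint8, blue, green, red), "fov_y" (degrees; the focal length in pixels is half the picture's height over the tangent of half this angle, whatever the lens; pixels are square), "cx", "cy" (the principal point, pixels), "world_to_cam" (4x4, takes a point from world to camera coordinates). Camera axes: x right, y up, looking along -z (the intrinsics and any distortion apply to the point x, -y, -z); pixel columns grow to the right and rows downward; lengths in m; the calibration is good to about 2 mm. A picture is of the moment at which its call begins. There is no depth.
- close_job(): hands the job in, once; it reports no verdict.
The state is a dict: "clock": time; "joint_pos": joint angles; "qvel": joint speeds; "tau": joint torques, N m; "tool_pos": TCP position; "orientation": TCP orientation; "force": force on the tool from outside, world axes, zero at the start; "moment": the same for the moment, N m; "opening": finger opening in m.
Only numpy, scipy, OpenCV 4.12 (cv2) and the standard library are available. Lean on these libraries where they do the work, as an engineer would, in place of code of your own. Each camera call takes 0.05 s, during which the arm holds its last target. There are 200 camera calls.

## Task

Locate the flanged aluminium housing for measuring: push it along the perforated fixture plate until its long side touches both side pins and its far end touches the end pin, and back it up with the steel 1-2-3 block, pushed flat against the middle of the housing's other long side. Only push the two from outside, at their sides: do not take either between the fingers or reach into the housing's bore, lift or tip neither, and leave everything else where it stands.

Things in the scene. Friction and masses are not known exactly. Their poses are not given: they have to be found in the camera images.
- plate: Fixed flat aluminium fixture plate on the black granite, 300 (its x) x 500 (its y) x 12 mm, with a 25 mm grid of small holes. Origin: centre of its underside; x points away from the robot, y to the robot's left, turned up to 0.15 rad. Its top, on which the work slides, is at z = 0.012; nothing on it stands more than 60 mm above that.
- pin_side_near (a point): Foot (centre, on the plate's top) of the first side pin: fixed upright dark steel pin, 16 mm diameter, 30 mm high. The two side pins stand in a row along the plate's x, at the plate's right (-y) side; the housing comes against their left (+y).
- pin_side_far (a point): Foot of the second side pin, the same size, 75 mm farther along the plate's +x than the first.
- pin_end (a point): Foot of the end pin, the same size, 25 mm beyond (+x) and 50 mm left (+y) of pin_side_far in the plate's axes; the housing's far (+x) end comes against its near (-x) side.
- housing: Loose milled aluminium housing, 0.5 kg: flange 110 (its x) x 76 (its y) x 18 mm thick, round open boss of 66 mm diameter in its middle, 54 mm high over all. Origin: centre of the underside. Starts up to 0.3 rad askew to the plate, left of and nearer than its seat. Seated, its axes lie along the plate's and its origin is 37 mm in +x, 46 mm in +y (plate axes) from pin_side_near.
- side_near (a point): Point on the housing's -y side face (the face for the side pins), 9 mm above the underside, 37 mm towards -x from the middle; it faces pin_side_near when seated.
- side_far (a point): The same on the -y side face, 38 mm towards +x from the middle; it faces pin_side_far when seated.
- end_face (a point): Centre of the housing's +x end face, 9 mm above the underside; faces the end pin when seated.
- block: Loose steel 1-2-3 block lying flat, 75 (its x) x 50 (its y) x 25 mm high, about 0.6 kg, with round holes in all faces. Origin: centre of the underside. Starts flat on the plate, left (+y) of the housing, up to 0.3 rad askew. Its 75 mm long -y face goes against the housing's +y side, seated origin 63 mm from the housing's in +y.
- angle_plate: Bystander: loose slotted steel angle plate, 45 x 60 x 50 mm high, on the plate, origin centre of underside. Leave alone.
- bracket: Bystander: loose black bracket with upright tabs, 100 (its x) x 34 x 28 mm high, on the plate, origin centre of underside. Leave alone.
- sleeve: Bystander: loose steel sleeve, 38 mm diameter, 28 mm high, on the plate, origin centre of underside. Leave alone.
- screw_jack: Bystander: loose small dark screw jack, 32 mm diameter, 39 mm high, on the plate, origin centre of underside. Leave alone.
- vise: Bystander: loose steel toolmaker's vise, 176 (its x) x 50 x 48 mm high, on the granite to the left, origin under its bed. Leave alone.
- driver: Bystander: loose screwdriver, 160 mm long along its x, lying on the granite to the right. Leave alone.
Mind the look-alikes: they are no part of the job. What is shaped like the block but blue or yellow is not meant.

How it is judged:
By the outcome, as a careful person would: the job done as asked, in the order asked, and still so for the second after the job is handed in, with the robot touching nothing.
It also fails if it takes over 72 s, if anything falls off the work surface, if the arm or the gripper's body presses on something with over 40 N, if the wrist force passes 120 N, or if a joint passes its speed limit or range.

## Working session

There is one attempt and no reset: what is moved stays moved. The work goes in short steps, Python scripts to look and compute and a tool call to move; the robot and the scene stay as the last step left them, time stands still between calls to the robot, and variables do not carry over. Pictures are saved under pics/ and viewed, about 8 in all and at most 12, crops included, and the job is handed in when it is done.

Besides the shell and the picture viewer there is one more tool, called after "Emit:" as name(argument=value, ...) on one line, values as JSON. arm_command: Moves the arm, as the interface text tells. Its arguments: {"type":"object","properties":{"commands":{"type":"array"}},"required":["commands"]}

```bash
mkdir -p pics; ls; python3 - <<'E'
from plant import *
import cv2,numpy as np
o=get_obs();print({k:np.round(v,3) for k,v in o.items()})
for n in("top","side"):
    s=snapshot(n);cv2.imwrite(f"pics/{n}0.png",s["frame"]);print(n,s["fov_y"],s["cx"],s["cy"],np.round(s["world_to_cam"],4).tolist(),[k for k in s])
E
```

```text
pics
{'clock': np.float64(0.0), 'joint_pos': array([ 8.7611e+01,  2.0593e+01,  6.3500e-01, -2.1000e-02, -7.0136e+01,
       -1.6505e+01]), 'qvel': array([-0.028, -0.112, -0.045,  0.122, -0.025,  0.089]), 'tau': array([-0.0000e+00, -5.8272e+01,  2.9304e+01,  6.9970e+00,  7.0000e-03,
       -0.0000e+00]), 'tool_pos': array([0.218, 0.638, 0.226]), 'orientation': array([   4.668,   89.904, -104.234]), 'force': array([0.397, 0.103, 0.776]), 'moment': array([ 0.024, -0.044, -0.031]), 'opening': np.float64(0.088)}
top 49.26528467629889 313.76334680873794 240.8532753658001 [[0.0003, -1.0, 0.0028, -0.0104], [0.9982, 0.0004, 0.0602, -0.6388], [-0.0602, 0.0028, 0.9982, -1.3399], [0.0, 0.0, 0.0, 1.0]] ['frame', 'fov_y', 'cx', 'cy', 'world_to_cam']
side 55.05040479698101 332.53897550413706 244.2803572546643 [[-0.9999, -0.0003, 0.0119, 0.6245], [0.0079, -0.7668, 0.6418, -0.0376], [0.009, 0.6419, 0.7667, -1.0127], [0.0, 0.0, 0.0, 1.0]] ['frame', 'fov_y', 'cx', 'cy', 'world_to_cam']
```

View pics/top0.png

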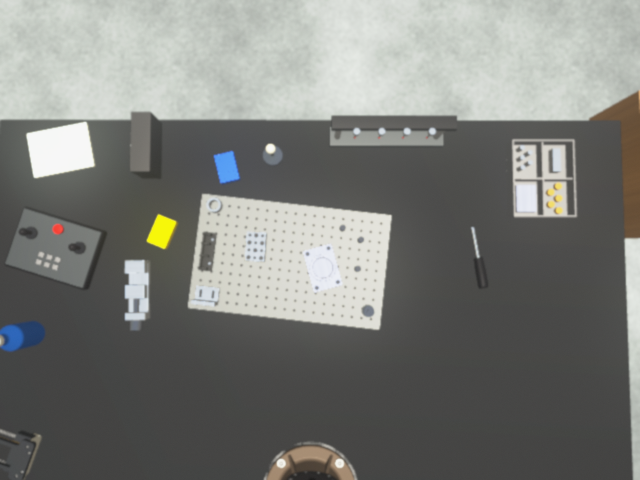

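View pics/side0.png

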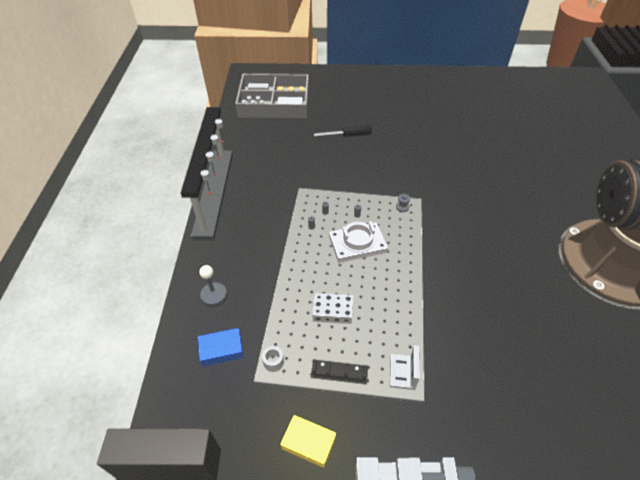

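The top view shows the plate at columns 188–391 and rows 194–328. Block candidates:
- steel block with holes at (255,247)
- blue look-alike at (227,167), off the plate
- yellow look-alike at (162,232), off the plate

I choose (255,247). The housing is at (322,268). The pins are end (342,228), side far (360,240) and side near (357,269). The screw jack is at (368,311).

```bash
cat > h.py <<'E'
from plant import *
import cv2,numpy as np
def cam(s):
    f=240/np.tan(np.radians(s["fov_y"]/2)); return f,s["cx"],s["cy"],np.array(s["world_to_cam"])
def proj(s,P):
    f,cx,cy,T=cam(s);P=np.atleast_2d(P);c=P@T[:3,:3].T+T[:3,3]
    return np.c_[cx+f*c[:,0]/-c[:,2],cy-f*c[:,1]/-c[:,2]]
def back(s,uv,z):
    f,cx,cy,T=cam(s);uv=np.atleast_2d(uv).astype(float)
    d=np.c_[(uv[:,0]-cx)/f,-(uv[:,1]-cy)/f,-np.ones(len(uv))]@T[:3,:3]
    o=-T[:3,:3].T@T[:3,3];return o+d*((z-o[2])/d[:,2])[:,None]
def crop(s,x0,y0,x1,y1,k,fn):
    cv2.imwrite(fn,cv2.resize(s["frame"][y0:y1,x0:x1],None,fx=k,fy=k,interpolation=cv2.INTER_CUBIC))
E
python3 - <<'E'
from h import *
s=snapshot("top");crop(s,225,205,385,325,5,"pics/t1.png")
a=np.array([[203,194],[391,214],[380,328],[188,307]])
p=back(s,a,.012);print(p.round(4));print(np.linalg.norm(p-np.roll(p,-1,0),axis=1))
s=snapshot("side");crop(s,290,180,430,330,4,"pics/s1.png")
E
```

```text
[[ 0.7622  0.2804  0.012 ]
 [ 0.7098 -0.2126  0.012 ]
 [ 0.4136 -0.1816  0.012 ]
 [ 0.4675  0.3153  0.012 ]]
[0.49569656 0.29784272 0.49981143 0.29678635]
```

View pics/t1.png

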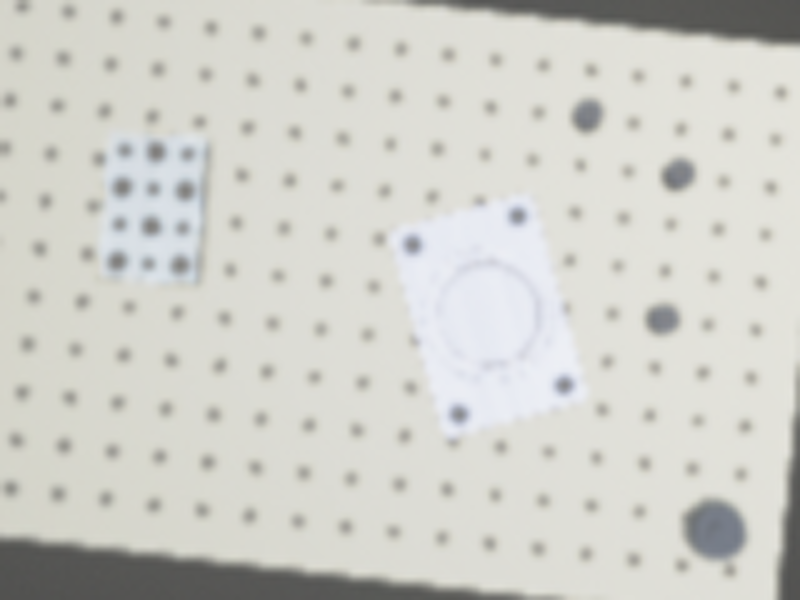

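View pics/s1.png

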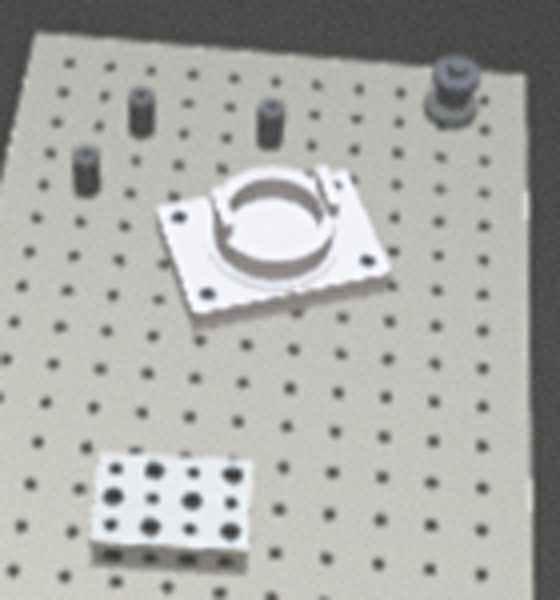

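Crop readings:
- **Block:** it has 12 round holes, centred near (154,208) in the crop. That confirms it as the steel 1-2-3 block.
- **Housing:** flange corners at (391,231), (533,194), (588,398), (448,438).
- **Pins:** (587,115), (679,174), (662,319).

```bash
cat >> h.py <<'E'
def fit(uvsets,model,P0):
    # uvsets: list of (snap, idx, uv, z) ; fit x,y,yaw
    from scipy.optimize import least_squares
    def r(p):
        c,s_=np.cos(p[2]),np.sin(p[2]);R=np.array([[c,-s_],[s_,c]])
        return np.concatenate([(proj(s,np.c_[np.array(m)@R.T+p[:2],np.full(len(m),z)])-uv).ravel() for s,m,uv,z in uvsets])
    q=least_squares(r,P0);return q.x,np.abs(q.fun).max()
def rect(a,b): return [[a/2,b/2],[a/2,-b/2],[-a/2,-b/2],[-a/2,b/2]]  # top image: TL,TR,BR,BL
def rel(p,o):  # p in frame o
    c,s=np.cos(o[2]),np.sin(o[2]);d=np.array(p[:2])-o[:2];return np.array([c*d[0]+s*d[1],-s*d[0]+c*d[1]])
E
python3 - <<'E'
from h import *
t=snapshot("top");s=snapshot("side")
T=lambda a:np.array([225,205])+(np.array(a)+.5)/5-.5
S=lambda a:np.array([290,180])+(np.array(a)+.5)/4-.5
pins=[[0,0],[.075,0],[.1,.05]]
tp=T([[662,319],[679,174],[587,115]]); 
sp=S([[271,109],[142,97],[87,155]])  # tops
print("pins top",fit([(t,pins,tp,.030)],0,[.5,-.1,-.1]))
print("pins side",fit([(s,pins,sp,.041)],0,[.5,-.1,-.1]))
th=T([[391,231],[533,194],[588,398],[448,438]])
sh=S([[194,312],[158,208],[355,172],[392,268]])
m=rect(.11,.076)
print("hous top",fit([(t,m,th,.030)],0,[.5,0,.2]))
print("hous side", back(s,sh,.03).round(4), back(t,th,.03).round(4))
ms=[m[0],m[1],m[2],m[3]]
print(fit([(s,ms,sh,.030)],0,[.5,0,.2]))
tb=T([[110,136],[207,138],[200,284],[101,278]]); sb=S([[92,545],[100,453],[252,461],[246,550]])
print("block",fit([(t,rect(.075,.05),tb,.037)],0,[.6,.1,0]),fit([(s,rect(.075,.05),sb,.037)],0,[.6,.1,0]))
tj=T([[715,530]]);print("jack",back(t,tj,.03))
E
```

```text
pins top (array([ 0.56735345, -0.12137704, -0.11574509]), np.float64(0.13086718068643677))
pins side (array([ 0.56764733, -0.12080559, -0.11673945]), np.float64(0.24922594410475085))
hous top (array([ 0.56932714, -0.03288386,  0.26597366]), np.float64(0.34586836929150877))
hous side [[ 0.6131  0.0191  0.03  ]
 [ 0.6324 -0.054   0.03  ]
 [ 0.5216 -0.0822  0.03  ]
 [ 0.5061 -0.0122  0.03  ]] [[ 0.6125  0.018   0.03  ]
 [ 0.6316 -0.0551  0.03  ]
 [ 0.5268 -0.0831  0.03  ]
 [ 0.5064 -0.0113  0.03  ]]
(array([ 0.56841665, -0.03230814,  0.25121683]), np.float64(1.3364612109816107))
block (array([ 0.62348124,  0.1390024 , -0.04589733]), np.float64(0.46515777302315087)) (array([ 0.62453366,  0.14101528, -0.05117959]), np.float64(0.7323352714046223))
jack [[ 0.45957392 -0.14785952  0.03      ]]
```

```bash
cat >> h.py <<'E'
PIN=np.array([.5675,-.1211,-.1162])
def toW(p): 
    c,s=np.cos(PIN[2]),np.sin(PIN[2]);return PIN[:2]+np.array([c*p[0]-s*p[1],s*p[0]+c*p[1]])
def state():
    o=get_obs();r,p,y=np.radians(o["orientation"]);w=np.array(o["tool_pos"])
    hz=np.arctan2(*( (lambda v:(v[1],v[0]))(cv2.Rodrigues(np.array([0,0,y]))[0]@cv2.Rodrigues(np.array([0,p,0]))[0]@cv2.Rodrigues(np.array([r,0,0]))[0]@[0,0,1])))
    return w,hz,o
def plan(pin_xy_mm,z_mm,rows=5,turn=True):
    w,h,o=state();tgt=np.array([*toW(np.array(pin_xy_mm)/1e3),z_mm/1e3]);d=(tgt-w)*1e3
    th=(PIN[2]+np.pi-h+np.pi)%(2*np.pi)-np.pi
    print("t",round(o["clock"],2),"pin xy",(rel(w[:2],PIN)*1e3).round(1),"z",round(w[2]*1e3,1),"head err deg",np.degrees(th).round(2),"F pin", (rel(np.array(o["force"][:2])+PIN[:2],PIN)).round(1),o["force"][2].round(1),"open",o["opening"].round(3))
    for i in range(rows):
        hh=h+th*i/rows;e=d/rows
        print([round(-e[2],1),round(-np.sin(hh)*e[0]+np.cos(hh)*e[1],1),round(np.cos(hh)*e[0]+np.sin(hh)*e[1],1),round(-np.degrees(th)/rows,2)])
E
python3 -c "
from h import *
plan([-5,168],120,12)"
```

```text
Traceback (most recent call last):
  File "h.py", line 34, in plan
    print("t",round(o["clock"],2),"pin xy",(rel(w[:2],PIN)*1e3).round(1),"z",round(w[2]*1e3,1),"head err deg",np.degrees(th).round(2),"F pin", (rel(np.array(o["force"][:2])+PIN[:2],PIN)).round(1),o["force"][2].round(1),"open",o["opening"].round(3))
                                                                                                                                                                                                                                  ^^^^^^^^^^^^^^^^^^
AttributeError: 'float' object has no attribute 'round'
```

```bash
sed -i 's/o\["force"\]\[2\].round(1)/round(float(o["force"][2]),1)/; s/o\["opening"\].round(3)/round(float(o["opening"]),3)/' h.py
python3 -c "
from h import *
plan([-5,168],120,12)"
```

```text
t 0.3 pin xy [-434.6  714. ] z 226.2 head err deg -77.76 F pin [0.2 0.2] 1.4 open 0.088
[np.float64(8.9), np.float64(44.6), np.float64(36.9), np.float64(6.48)]
[np.float64(8.9), np.float64(48.5), np.float64(31.6), np.float64(6.48)]
[np.float64(8.9), np.float64(51.8), np.float64(25.9), np.float64(6.48)]
[np.float64(8.9), np.float64(54.4), np.float64(19.9), np.float64(6.48)]
[np.float64(8.9), np.float64(56.3), np.float64(13.7), np.float64(6.48)]
[np.float64(8.9), np.float64(57.4), np.float64(7.2), np.float64(6.48)]
[np.float64(8.9), np.float64(57.9), np.float64(0.7), np.float64(6.48)]
[np.float64(8.9), np.float64(57.6), np.float64(-5.9), np.float64(6.48)]
[np.float64(8.9), np.float64(56.6), np.float64(-12.3), np.float64(6.48)]
[np.float64(8.9), np.float64(54.8), np.float64(-18.6), np.float64(6.48)]
[np.float64(8.9), np.float64(52.4), np.float64(-24.7), np.float64(6.48)]
[np.float64(8.9), np.float64(49.2), np.float64(-30.4), np.float64(6.48)]
```

Emit:
arm_command(commands=[5,45,37,6.5,50,5,48,32,6.5,50,5,52,26,6.5,50,5,54,20,6.5,50,5,56,14,6.5,50])

```text
clock: 0.92
tool_pos: [0.3695, 0.3866, 0.1997]
orientation: [107.0, 90.0, -35.1]
force: [0.7, -0.5, 0.5]
opening: 0.0457
```

Emit:
arm_command(commands=[5,57,7,6.5,50,5,58,1,6.5,50,5,57,-6,6.5,50,5,56,-12,6.5,50,5,54,-18,6.5,50])

```text
clock: 1.55
tool_pos: [0.5178, 0.1305, 0.1758]
orientation: [-152.0, 89.7, 32.4]
force: [0.1, 0.9, -0.3]
opening: 0.0437
```

```bash
python3 -c "
from h import *
plan([-5,168],80,5)"
```

```text
t 1.55 pin xy [-78.5 244.2] z 175.8 head err deg -11.11 F pin [-0.   0.9] -0.3 open 0.044
[np.float64(19.2), np.float64(17.8), np.float64(-11.5), np.float64(2.22)]
[np.float64(19.2), np.float64(17.3), np.float64(-12.2), np.float64(2.22)]
[np.float64(19.2), np.float64(16.8), np.float64(-12.8), np.float64(2.22)]
[np.float64(19.2), np.float64(16.3), np.float64(-13.5), np.float64(2.22)]
[np.float64(19.2), np.float64(15.8), np.float64(-14.1), np.float64(2.22)]
```

Emit:
arm_command(commands=[10,20,-14,3,50,10,19,-15,3,50,10,18,-15,3,50,10,17,-16,2,50,0,0,0,0,50])

```text
clock: 2.17
tool_pos: [0.5805, 0.0494, 0.1344]
orientation: [-139.6, 89.7, 33.0]
force: [-0.9, 0.4, 0.0]
opening: 0.0438
```

```bash
python3 -c "
from h import *
plan([-5,166],19,1)"
```

```text
t 2.17 pin xy [ -6.8 170.8] z 134.4 head err deg 0.71 F pin [-0.9  0.3] 0.0 open 0.044
[np.float64(115.4), np.float64(4.8), np.float64(-1.9), np.float64(-0.71)]
```

Emit:
arm_command(commands=[50,2,-2,-0.7,50,50,0,0,0,50,12,0,0,0,50,0,0,0,0,50])

```text
clock: 2.68
tool_pos: [0.5849, 0.0493, 0.0236]
orientation: [-150.4, 89.4, 23.1]
force: [-0.4, -0.8, 0.0]
opening: 0.0437
```

```bash
python3 - <<'E'
from h import *
plan([-5,160],19,1)
s=snapshot("side");crop(s,290,170,430,330,4,"pics/s2.png")
E
```

```text
t 2.67 pin xy [ -2.4 171.3] z 23.6 head err deg -0.17 F pin [-0.3 -0.8] 0.0 open 0.044
[np.float64(4.6), np.float64(11.3), np.float64(2.6), np.float64(0.17)]
```

View pics/s2.png

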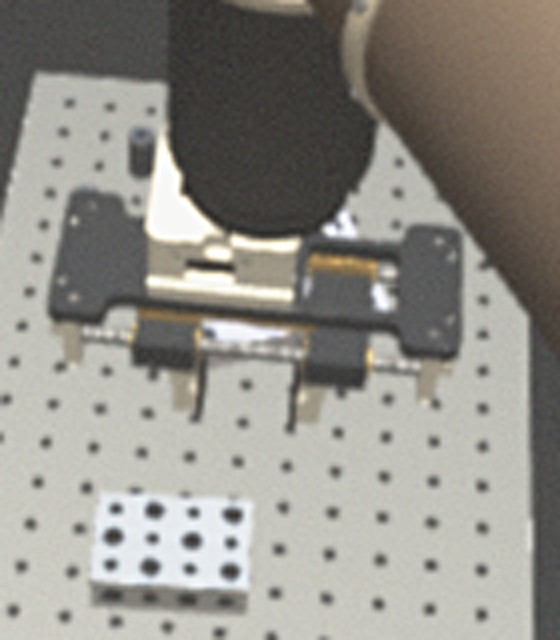

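The side view shows both fingertips, near (185,405) and (310,415), on the plate between the housing and the block, clear of both. Next I push toward -y.

Emit:
arm_command(commands=[4,10,2,0,50,0,8,0,0,50,0,8,0,0,50,0,8,0,0,50,0,8,0,0,50])

```text
clock: 3.35
tool_pos: [0.5822, 0.0073, 0.0249]
orientation: [-152.0, 88.7, 21.7]
force: [1.6, 2.2, -0.9]
opening: 0.0439
```

Emit:
arm_command(commands=[0,8,0,0,50,0,8,0,0,50,0,8,0,0,50,0,6,0,0,50,0,0,0,0,50])

```text
clock: 3.98
tool_pos: [0.5789, -0.025, 0.0249]
orientation: [-151.3, 88.7, 22.2]
force: [0.4, 1.2, 0.2]
opening: 0.044
```

```bash
python3 - <<'E'
from h import *
plan([-5,98],19,1)
E
```

```text
t 3.98 pin xy [ 0.2 96.8] z 24.9 head err deg -0.2 F pin [0.2 1.2] 0.2 open 0.044
[np.float64(5.9), np.float64(-1.2), np.float64(5.2), np.float64(0.2)]
```

Emit:
arm_command(commands=[0,-20,0,0,50,-45,-5,0,0,20,-45,0,0,0,0,0,30,55,0,0,0,30,50,0,0])

```text
clock: 4.6
tool_pos: [0.4681, -0.0457, 0.1136]
orientation: [-156.5, 89.1, 17.2]
force: [-0.9, 0.0, 0.5]
opening: 0.009
```

```bash
python3 - <<'E'
from h import *
plan([-110,46],19,2)
s=snapshot("side");crop(s,270,170,430,310,4,"pics/s3.png")
s=snapshot("top");crop(s,225,205,385,325,5,"pics/t3.png")
E
```

```text
t 4.6 pin xy [-107.4   63.4] z 113.6 head err deg -0.36 F pin [-0.9 -0.1] 0.5 open 0.009
[np.float64(47.3), np.float64(8.7), np.float64(1.3), np.float64(0.18)]
[np.float64(47.3), np.float64(8.7), np.float64(1.3), np.float64(0.18)]
```

View pics/s3.png

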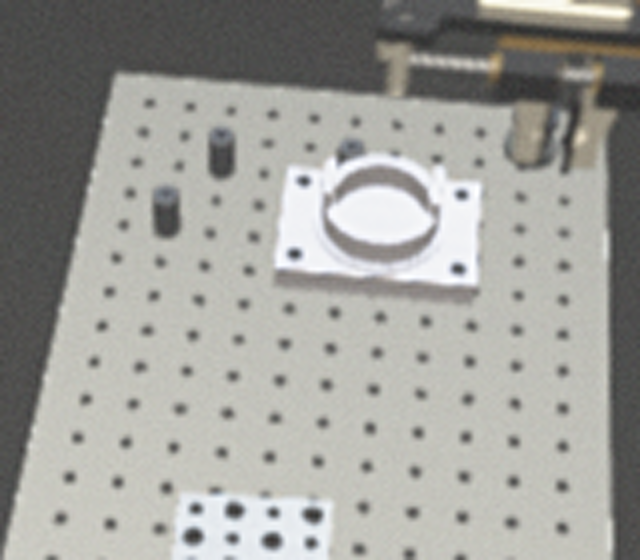

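The housing is now parallel to the plate, with flange corners in the crop at (275,271), (287,168), (483,181), (478,288). The screw jack at (530,140) is clear behind the raised fingers.

```bash
python3 - <<'E'
from h import *
s=snapshot("side")
uv=np.array([270,170])+(np.array([[275,271],[287,168],[483,181],[478,288]])+.5)/4-.5
q,e=fit([(s,rect(.11,.076),uv,.03)],0,[.58,-.07,-.1]);print(q,e,rel(q,PIN)*1e3,np.degrees(q[2]-PIN[2]))
E
```

```text
[ 0.55279994 -0.07126169 -0.09721104] 0.9087443019665784 [-20.37911671  47.79791035] 1.0879870801869556
```

Emit:
arm_command(commands=[40,8,15,0.3,0,40,8,3,0,0,12,0,0,0,0,0,0,0,0,0])

```text
clock: 5.25
tool_pos: [0.4532, -0.0571, 0.0213]
orientation: [-160.1, 88.8, 13.5]
force: [0.0, -0.4, 0.0]
opening: 0.0004
```

```bash
python3 - <<'E'
from h import *
plan([-100,48],19,1)
E
```

```text
t 5.25 pin xy [-120.9   50.3] z 21.3 head err deg -0.19 F pin [ 0.1 -0.4] 0.0 open 0.0
[np.float64(2.3), np.float64(2.4), np.float64(-20.9), np.float64(0.19)]
```

Emit:
arm_command(commands=[2,2,-12,0.2,0,0,0,-10,0,0,0,0,-9,0,0,0,0,-9,0,0,0,0,-9,0,0])

```text
clock: 5.88
tool_pos: [0.5063, -0.0644, 0.0226]
orientation: [-159.5, 88.8, 13.9]
force: [-1.7, 0.2, -2.5]
opening: 0.0004
```

```bash
python3 - <<'E'
from h import *
plan([-39,48],19,1)
E
```

```text
t 5.88 pin xy [-67.4  49.2] z 22.6 head err deg -0.01 F pin [-1.7 -0. ] -2.5 open 0.0
[np.float64(3.6), np.float64(1.2), np.float64(-28.4), np.float64(0.01)]
```

Emit:
arm_command(commands=[1,1,-7,0,0,0,0,-6,0,0,0,0,-5,0,0,0,0,-4,0,0])

```text
clock: 6.38
tool_pos: [0.5223, -0.0686, 0.0206]
orientation: [-141.9, 89.5, 31.3]
force: [-8.8, 4.3, 5.1]
opening: 0.0003
```

Emit:
arm_command(commands=[0,0,-3,0,0,0,0,-2,0,0])

```text
clock: 6.62
tool_pos: [0.5235, -0.0694, 0.02]
orientation: [-88.0, 89.7, 85.2]
force: [-8.2, 3.9, 5.3]
opening: 0.0003
```

```bash
python3 - <<'E'
from h import *
plan([-39,48],19,1)
E
```

```text
t 6.62 pin xy [-49.7  46.3] z 20.0 head err deg 0.17 F pin [-8.6  2.9] 5.3 open 0.0
[np.float64(1.0), np.float64(-1.8), np.float64(-10.7), np.float64(-0.17)]
```

```bash
python3 - <<'E'
from h import *
s=snapshot("side");a=s["frame"][165:275,290:430]
t=snapshot("top");b=t["frame"][205:315,290:390]
c=np.hstack([a,b]);cv2.imwrite("pics/c4.png",cv2.resize(c,None,fx=3.3,fy=3.3,interpolation=cv2.INTER_CUBIC))
E
```

```text
(no output)
```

View pics/c4.png

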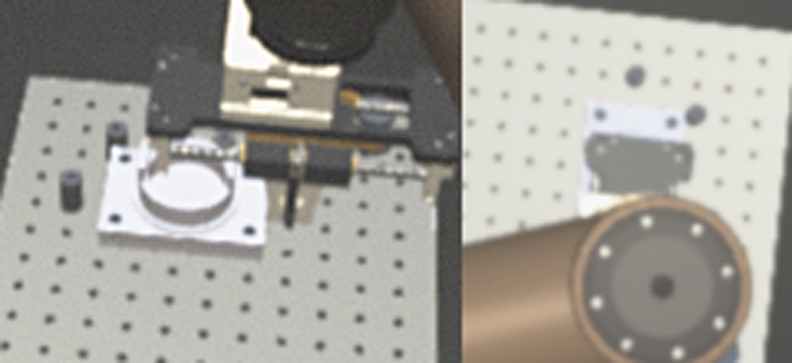

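The side half shows the flange corners at (100,233), (112,145) and (263,245). The fingers are on its near end at (300,220). I'll work out whether it is already at the end pin.

```bash
python3 - <<'E'
from h import *
s=snapshot("side");t=snapshot("top")
m=rect(.11,.076)
uv=np.array([290,165])+(np.array([[100,233],[112,145],[263,245]])+.5)/3.3-.5
mm=[m[0],m[1],m[3]]
q,e=fit([(s,mm,uv,.03)],0,[.58,-.07,-.1]);print(q,e,rel(q,PIN)*1e3,np.degrees(q[2]-PIN[2]))
u2=np.array([290,205])+(np.array([[588-462,103],[685-462,112]])+.5)/3.3-.5
b=back(t,u2,.03);print([rel(x,PIN)*1e3 for x in b])
uf=np.array([290,165])+(np.array([[300,222],[270,205]])+.5)/3.3-.5
print([rel(x,PIN)*1e3 for x in back(s,uf,.02)])
a=s["frame"][190:245,300:400];cv2.imwrite("pics/c5.png",cv2.resize(a,None,fx=8,fy=8,interpolation=cv2.INTER_CUBIC))
E
```

```text
[ 0.59461431 -0.07769259 -0.10512467] 1.1171767215191153 [21.8988675  46.25828507] 0.634569691421082
[array([74.31688797, 83.83145369]), array([76.13735044,  7.77225154])]
[array([-56.84574443,  51.7009958 ]), array([-35.61471881,  38.72434696])]
```

View pics/c5.png

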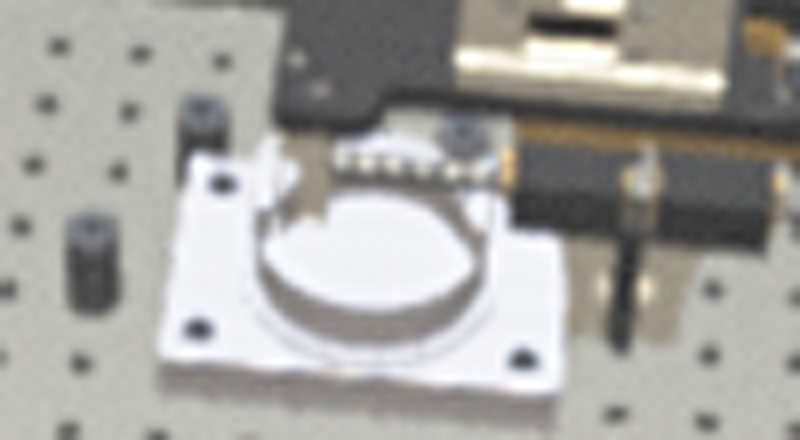

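```bash
python3 - <<'E'
from h import *
s=snapshot("side");w,h,o=state();print(w,o["moment"],o["force"])
for dx in(85,96):
  for z in(.066,.076,.086,.1):
    P=np.r_[toW(np.array([-49.7+dx,46.3])/1e3),z];print(dx,z,(proj(s,P)[0]-[300,190])*8)
print("tip", [(proj(s,np.r_[toW(np.array([x,46.3])/1e3),.02])[0]-[300,190])*8 for x in (-28.7,-49.7,-70.7)])
for z in (.02,.03,.066):print(z,[(proj(s,np.r_[toW(np.array([x,46.3])/1e3),z])[0]-[300,190])*8 for x in (-33,-49.7,55)])
E
```

```text
[ 0.52510707 -0.06937757  0.02009801] [0.21846012 0.65587491 0.04623506] [-1.18944246 -0.40316566 -1.80983324]
85 0.066 [323.942232  177.2615685]
85 0.076 [324.87029335 151.63765115]
85 0.086 [325.81269956 125.61766964]
85 0.1 [327.15680783  88.50663237]
96 0.066 [283.97256058 173.55629184]
96 0.076 [284.59364132 147.92243604]
96 0.086 [285.22431502 121.89265006]
96 0.1 [286.12380217  84.76813057]
tip [array([545.58566557, 311.66198451]), array([620.05323829, 318.71632622]), array([694.71864479, 325.78940881])]
0.02 [array([560.81771884, 313.10492276]), array([620.05323829, 318.71632622]), array([250.72933168, 283.73013096])]
0.03 [array([563.48039437, 289.25736622]), array([623.15992252, 294.88521784]), array([251.08298064, 259.79791261])]
0.066 [array([573.40311206, 200.38714205]), array([634.73771103, 206.0729946 ]), array([252.40063176, 170.62950443])]
```

The housing is 15 mm short of the end pin. The end leg of the gripper hangs close over the boss, so I'll retreat, lift, turn the tool 90°, and push with the wide side of the fingers. That keeps the gripper's ends off the bore.

Emit:
arm_command(commands=[0,0,3,0,0,-30,0,0,0,0,-40,0,0,0,0,0,0,20,10,0,0,-3,25,10,0])

```text
clock: 7.5
tool_pos: [0.4838, -0.0567, 0.0935]
orientation: [-130.9, 89.2, 21.8]
force: [-0.8, -0.1, 0.4]
opening: 0.0006
```

Emit:
arm_command(commands=[0,0,0,10.5,0,0,0,0,10.5,0,0,0,0,10.5,0,0,0,0,10.5,0,0,0,0,10.5,0])

```text
clock: 8.12
tool_pos: [0.487, -0.0558, 0.0969]
orientation: [-83.1, 88.6, 15.9]
force: [-0.1, -0.1, -0.3]
opening: 0.0006
```

```bash
sed -i 's/turn=True/off=180/; s/PIN\[2\]+np.pi-h+np.pi/PIN[2]+np.radians(off)-h+np.pi/' h.py
python3 - <<'E'
from h import *
plan([-70,47],19,1,off=90)
s=snapshot("side");t=snapshot("top")
a=s["frame"][180:255,290:390];b=t["frame"][215:290,290:390]
cv2.imwrite("pics/c6.png",cv2.resize(np.hstack([a,b]),None,fx=4,fy=4,interpolation=cv2.INTER_CUBIC))
E
```

```text
t 8.12 pin xy [-87.5  55.6] z 96.9 head err deg -15.68 F pin [-0.1 -0.1] -0.3 open 0.001
[np.float64(77.9), np.float64(-14.6), np.float64(-13.0), np.float64(15.68)]
```

View pics/c6.png

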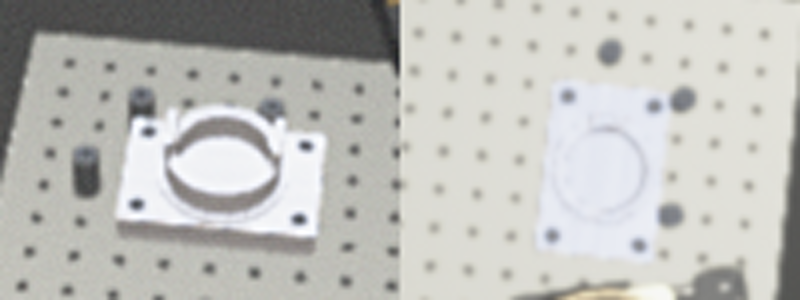

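The top half shows the housing along both side pins, at (683,99) and (670,215), with a gap of about 15 mm to the end pin at (609,52).

Emit:
arm_command(commands=[0,0,0,8,0,30,-12,-8,8,0,35,-8,-6,0,0,13,0,0,0,0,0,0,0,0,0])

```text
clock: 8.85
tool_pos: [0.5125, -0.0695, 0.0199]
orientation: [-70.2, 88.2, 13.8]
force: [-0.4, -0.1, -0.1]
opening: 0.0006
```

```bash
python3 - <<'E'
from h import *
plan([-46,47],19,1,off=90)
E
```

```text
t 8.85 pin xy [-60.7  44.9] z 19.9 head err deg -0.72 F pin [-0.4 -0.1] -0.1 open 0.001
[np.float64(0.9), np.float64(-14.7), np.float64(1.9), np.float64(0.72)]
```

Emit:
arm_command(commands=[0,-9,2,0.7,0,0,-7,0,0,0,0,-6,0,0,0,0,-5,0,0,0])

```text
clock: 9.35
tool_pos: [0.5414, -0.0698, 0.0236]
orientation: [-69.5, 88.0, 14.0]
force: [-2.5, -0.2, -1.3]
opening: 0.0001
```

Emit:
arm_command(commands=[0,-5,0,0,0,0,-4,0,0,0,0,-3,0,0,0])

```text
clock: 9.72
tool_pos: [0.5439, -0.0712, 0.0225]
orientation: [-55.1, 89.0, 28.2]
force: [-11.3, 6.3, 9.2]
opening: 0.0007
```

```bash
python3 - <<'E'
from h import *
plan([-27.5,47],19,1,off=90)
E
```

```text
t 9.72 pin xy [-29.2  46.9] z 22.5 head err deg 0.01 F pin [-12.   5.] 9.2 open 0.001
[np.float64(3.5), np.float64(-1.7), np.float64(0.1), np.float64(-0.01)]
```

Emit:
arm_command(commands=[0,-4,0,0,0,0,-4,0,0,0,0,-4,0,0,0])

```text
clock: 10.1
tool_pos: [0.5436, -0.0721, 0.0214]
orientation: [41.5, 89.4, 124.7]
force: [-14.6, 7.8, 11.8]
opening: 0.0006
```

```bash
python3 - <<'E'
from h import *
plan([-27.5,47],19,1,off=90)
s=snapshot("side");t=snapshot("top")
plan([-27.5,47],19,1,off=90)
a=s["frame"][190:240,300:380];b=t["frame"][215:265,310:390]
cv2.imwrite("pics/c7.png",cv2.resize(np.vstack([a,b]),None,fx=6,fy=6,interpolation=cv2.INTER_CUBIC))
E
```

```text
t 10.1 pin xy [-29.4  45.9] z 21.4 head err deg 0.15 F pin [-15.5   6. ] 11.8 open 0.001
[np.float64(2.4), np.float64(-1.9), np.float64(1.1), np.float64(-0.15)]
t 10.2 pin xy [-29.4  45.9] z 21.4 head err deg 0.16 F pin [-16.5   5.9] 11.6 open 0.0
[np.float64(2.4), np.float64(-1.9), np.float64(1.1), np.float64(-0.16)]
```

View pics/c7.png

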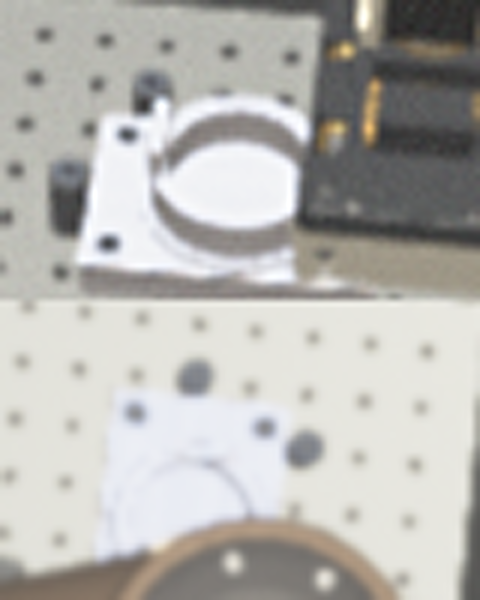

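The end face is hard against the end pin, at (195,378) in the lower half. The tool stopped at 15 N, within 2 mm of the expected position. Next I back off, lift, turn back, and press the +y side.

Emit:
arm_command(commands=[0,15,0,0,0,-45,8,0,0,20,-45,0,0,0,50,0,-5,30,-10.5,50,0,-5,30,-10.5,50])

```text
clock: 10.82
tool_pos: [0.5337, -0.0105, 0.1163]
orientation: [-15.8, 89.4, 88.8]
force: [-0.9, -0.3, -1.0]
opening: 0.0346
```

Emit:
arm_command(commands=[0,0,0,-10.5,50,0,0,0,-10.5,50,0,0,0,-10.5,50,0,0,0,-10.5,50,0,0,0,-10.5,50])

```text
clock: 11.45
tool_pos: [0.5362, -0.0078, 0.1188]
orientation: [-108.8, 89.1, 49.6]
force: [0.1, 0.4, -0.3]
opening: 0.0439
```

```bash
python3 - <<'E'
from h import *
plan([35,125],95,3)
E
```

```text
t 11.45 pin xy [-44.2 108.9] z 118.8 head err deg 14.95 F pin [0.1 0.4] -0.3 open 0.044
[np.float64(7.9), np.float64(-12.0), np.float64(-24.1), np.float64(-4.98)]
[np.float64(7.9), np.float64(-9.9), np.float64(-25.1), np.float64(-4.98)]
[np.float64(7.9), np.float64(-7.6), np.float64(-25.8), np.float64(-4.98)]
```

Emit:
arm_command(commands=[0,-12,-24,-8,50,0,-10,-26,-8,50,0,-6,-28,0,50,30,0,-6,0,50,30,0,0,0,50])

```text
clock: 12.08
tool_pos: [0.6328, 0.0031, 0.0636]
orientation: [-144.3, 88.4, 30.9]
force: [-0.7, -0.3, 0.4]
opening: 0.044
```

```bash
python3 - <<'E'
from h import *
plan([37,125],19,2)
E
```

```text
t 12.07 pin xy [ 50.4 130.9] z 63.6 head err deg -1.83 F pin [-0.7 -0.3] 0.4 open 0.044
[np.float64(22.3), np.float64(2.8), np.float64(6.8), np.float64(0.91)]
[np.float64(22.3), np.float64(2.9), np.float64(6.8), np.float64(0.91)]
```

Emit:
arm_command(commands=[24,2,7,1,50,20,2,7,0.8,50,2,5,0,0,50,0,8,0,0,50,0,8,0,0,50])

```text
clock: 12.7
tool_pos: [0.6183, -0.0206, 0.0157]
orientation: [-145.7, 88.2, 27.8]
force: [0.8, -0.5, -0.2]
opening: 0.0437
```

```bash
python3 - <<'E'
from h import *
plan([37,93.5],19,1)
E
```

```text
t 12.7 pin xy [ 38.8 105.7] z 15.7 head err deg -0.1 F pin [ 0.9 -0.4] -0.2 open 0.044
[np.float64(-3.3), np.float64(12.2), np.float64(1.9), np.float64(0.1)]
```

Emit:
arm_command(commands=[-3,5,0,0,50,0,4,0,0,50,0,4,0,0,50,0,3,0,0,50,0,3,0,0,50])

```text
clock: 13.32
tool_pos: [0.6185, -0.0311, 0.0205]
orientation: [-136.5, 87.4, 36.9]
force: [-2.0, 16.4, 0.2]
opening: 0.0437
```

```bash
python3 - <<'E'
from h import *
plan([37,93.5],19,1)
E
```

```text
t 13.32 pin xy [40.2 95.3] z 20.5 head err deg -0.0 F pin [-3.9 16.1] 0.2 open 0.044
[np.float64(1.5), np.float64(1.8), np.float64(3.2), np.float64(0.0)]
```

Contact with both side pins: 16 N at y=95 against 93.5 expected. Now the block. First I nudge it about 11 mm toward +x from its near end.

Emit:
arm_command(commands=[0,-20,0,0,50,-40,-20,0,0,30,-25,-25,30,0,0,0,-55,40,0,0,0,-50,40,0,0])

```text
clock: 13.95
tool_pos: [0.5313, 0.147, 0.0896]
orientation: [-138.6, 87.3, 34.5]
force: [0.6, 1.3, -0.3]
opening: 0.0092
```

```bash
python3 - <<'E'
from h import *
plan([-60,263],19,2)
s=snapshot("side");t=snapshot("top")
a=s["frame"][180:330,290:390];b=t["frame"][215:290,290:390];b=cv2.resize(b,None,fx=2,fy=2,interpolation=cv2.INTER_CUBIC)
cv2.imwrite("pics/c8.png",cv2.resize(np.hstack([a,b]),None,fx=2.6,fy=2.6,interpolation=cv2.INTER_CUBIC))
E
```

```text
t 13.95 pin xy [-67.  262.1] z 89.6 head err deg 0.27 F pin [0.5 1.4] -0.3 open 0.009
[np.float64(35.3), np.float64(-0.5), np.float64(-3.5), np.float64(-0.13)]
[np.float64(35.3), np.float64(-0.5), np.float64(-3.5), np.float64(-0.13)]
```

View pics/c8.png

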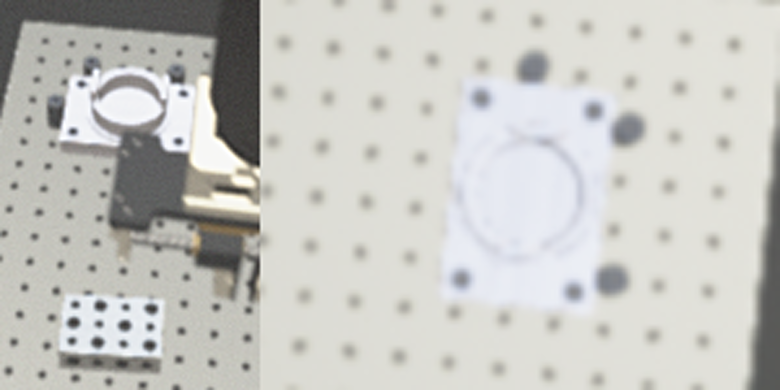

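In the top half the housing touches all three pins, at (532,68), (627,130) and (611,280). The block is untouched.

Emit:
arm_command(commands=[35,0,0,0,0,33,0,0,0,0,0,0,0,0,0])

```text
clock: 14.42
tool_pos: [0.5333, 0.155, 0.0227]
orientation: [-139.5, 87.1, 34.3]
force: [-0.7, 0.5, 0.6]
opening: 0.0002
```

```bash
python3 - <<'E'
from h import *
plan([-21,263],19,1)
E
```

```text
t 14.43 pin xy [-66.  270.3] z 22.7 head err deg -0.37 F pin [-0.8  0.4] 0.6 open 0.0
[np.float64(3.7), np.float64(7.6), np.float64(-44.9), np.float64(0.37)]
```

Emit:
arm_command(commands=[2,8,-8,0.3,0,0,0,-10,0,0,0,0,-10,0,0,0,0,-7,0,0,0,0,-5,0,0])

```text
clock: 15.05
tool_pos: [0.576, 0.1415, 0.0255]
orientation: [-139.2, 86.9, 34.2]
force: [-5.5, 1.1, 0.2]
opening: 0.0006
```

```bash
python3 - <<'E'
from h import *
plan([-21,263],19,1)
E
```

```text
t 15.05 pin xy [-22.  261.8] z 25.5 head err deg 0.03 F pin [-5.5  0.4] 0.2 open 0.001
[np.float64(6.5), np.float64(-1.2), np.float64(-1.0), np.float64(-0.03)]
```

Emit:
arm_command(commands=[0,0,10,0,0,-35,0,8,0,10,-35,-20,0,0,20,0,-30,0,0,30,0,-30,0,0,30])

```text
clock: 15.68
tool_pos: [0.5622, 0.2212, 0.1]
orientation: [-139.0, 86.9, 34.2]
force: [0.5, -0.2, -0.6]
opening: 0.0255
```

```bash
cat >> h.py <<'E'
def seg(img,s,z,box):
    x0,y0,x1,y1=box;a=img[y0:y1,x0:x1].astype(int)
    m=((a[...,0]-a[...,2])>0).astype(np.uint8)  # bluish vs beige plate
    m=cv2.morphologyEx(m,cv2.MORPH_CLOSE,np.ones((5,5),np.uint8))
    n,l,st,c=cv2.connectedComponentsWithStats(m);i=1+st[1:,4].argmax()
    r=cv2.minAreaRect(np.argwhere(l==i)[:,::-1].astype(np.float32));
    uv=cv2.boxPoints(r)+[x0,y0];W=back(s,uv,z)
    P=np.array([rel(w,PIN)*1e3 for w in W]);e=P[1]-P[0]
    return st[i,4],P.mean(0).round(1),np.linalg.norm(P-np.roll(P,-1,0),axis=1)[:2].round(1),np.degrees(np.arctan2(e[1],e[0])).round(1)
E
python3 - <<'E'
from h import *
t=snapshot("top")
for im in(cv2.imread("pics/top0.png"),t["frame"]):
    print("block",seg(im,t,.037,(235,222,285,270)))
    print("hous",seg(im,t,.03,(290,225,350,300)))
plan([37,330],19,1)
E
```

```text
block (np.int32(597), array([ 25.9, 265.7]), array([76.1, 51.5]), np.float64(3.0))
hous (np.int32(1315), array([-8.6, 88.7]), array([ 78.2, 111.7]), np.float64(-67.8))
block (np.int32(597), array([ 32.3, 264.9]), array([76.2, 51.5]), np.float64(3.3))
hous (np.int32(1046), array([42.1, 57.7]), array([ 64.5, 126.2]), np.float64(-83.3))
t 15.72 pin xy [-44.  342.9] z 100.6 head err deg 0.1 F pin [2.7 3.4] 1.0 open 0.026
[np.float64(81.6), np.float64(12.8), np.float64(-81.0), np.float64(-0.1)]
```

Emit:
arm_command(commands=[0,40,2,0,0,0,40,0,0,0,36,4,0,0,0,36,3,0,0,0,0,0,0,0,0])

```text
clock: 16.35
tool_pos: [0.5537, 0.141, 0.0256]
orientation: [-139.9, 86.4, 33.6]
force: [-0.2, -0.3, -0.3]
opening: 0.001
```

```bash
python3 - <<'E'
from h import *
plan([-17.3,263],20,1)
E
```

```text
t 16.35 pin xy [-44.1 258.8] z 25.6 head err deg -0.14 F pin [-0.2 -0.3] -0.3 open 0.001
[np.float64(5.6), np.float64(-4.2), np.float64(-26.8), np.float64(0.14)]
```

Emit:
arm_command(commands=[3,-3,-8,0,0,0,-1,-8,0,0,0,0,-6,0,0,0,0,-4,0,0,0,0,-2,0,0])

```text
clock: 16.98
tool_pos: [0.5839, 0.1434, 0.0274]
orientation: [-139.5, 86.3, 34.1]
force: [-5.9, 1.6, 0.6]
opening: 0.0004
```

```bash
python3 - <<'E'
from h import *
plan([-17.3,263],20,1)
E
```

```text
t 16.98 pin xy [-14.4 264.6] z 27.4 head err deg -0.2 F pin [-6.1  0.9] 0.6 open 0.0
[np.float64(7.4), np.float64(1.6), np.float64(2.9), np.float64(0.2)]
```

Emit:
arm_command(commands=[0,0,12,0,0,-40,0,8,0,15,-35,-25,0,0,35,0,-40,0,0,35,0,-20,0,0,35])

```text
clock: 17.6
tool_pos: [0.5685, 0.2286, 0.1087]
orientation: [-140.1, 86.0, 33.4]
force: [-0.1, -0.4, -0.0]
opening: 0.0298
```

```bash
python3 - <<'E'
from h import *
t=snapshot("top")
print("block",seg(t["frame"],t,.037,(235,222,285,270)))
plan([37,318],22,3)
E
```

```text
block (np.int32(592), array([ 39.4, 264.1]), array([75.8, 51.4]), np.float64(2.4))
t 17.65 pin xy [-38.9 349.2] z 109.0 head err deg -0.12 F pin [1.6 3.3] 0.8 open 0.03
[np.float64(29.0), np.float64(10.4), np.float64(-25.3), np.float64(0.04)]
[np.float64(29.0), np.float64(10.4), np.float64(-25.3), np.float64(0.04)]
[np.float64(29.0), np.float64(10.4), np.float64(-25.3), np.float64(0.04)]
```

Emit:
arm_command(commands=[0,15,-30,0,35,28,14,-30,0,35,30,6,-12,0,35,26,4,-6,0,35,0,0,0,0,35])

```text
clock: 18.27
tool_pos: [0.6482, 0.185, 0.0251]
orientation: [-140.8, 85.9, 32.9]
force: [-0.3, 0.2, 0.5]
opening: 0.0307
```

```bash
python3 - <<'E'
from h import *
plan([39.4,305],20,1)
E
```

```text
t 18.27 pin xy [ 44.7 313.4] z 25.1 head err deg -0.3 F pin [-0.3  0.1] 0.5 open 0.031
[np.float64(5.1), np.float64(8.4), np.float64(5.3), np.float64(0.3)]
```

Emit:
arm_command(commands=[4,5,5,0.3,35,0,10,0,0,35,0,12,0,0,35,0,12,0,0,35,0,12,0,0,35])

```text
clock: 18.9
tool_pos: [0.6385, 0.1353, 0.0223]
orientation: [-140.6, 85.4, 33.0]
force: [0.8, 3.3, -1.7]
opening: 0.0307
```

```bash
python3 - <<'E'
from h import *
plan([38.5,145],20,10)
t=snapshot("top")
print("block",seg(t["frame"],t,.037,(235,222,300,275)))
E
```

```text
t 18.9 pin xy [ 40.8 262.9] z 22.3 head err deg -0.12 F pin [0.4 3.4] -1.7 open 0.031
[np.float64(0.2), np.float64(11.8), np.float64(0.3), np.float64(0.01)]
[np.float64(0.2), np.float64(11.8), np.float64(0.2), np.float64(0.01)]
[np.float64(0.2), np.float64(11.8), np.float64(0.2), np.float64(0.01)]
[np.float64(0.2), np.float64(11.8), np.float64(0.2), np.float64(0.01)]
[np.float64(0.2), np.float64(11.8), np.float64(0.2), np.float64(0.01)]
[np.float64(0.2), np.float64(11.8), np.float64(0.2), np.float64(0.01)]
[np.float64(0.2), np.float64(11.8), np.float64(0.2), np.float64(0.01)]
[np.float64(0.2), np.float64(11.8), np.float64(0.2), np.float64(0.01)]
[np.float64(0.2), np.float64(11.8), np.float64(0.2), np.float64(0.01)]
[np.float64(0.2), np.float64(11.8), np.float64(0.2), np.float64(0.01)]
block (np.int32(246), array([ 40.5, 211.2]), array([75.9, 23.8]), np.float64(0.6))
```

Emit:
arm_command(commands=[0,12,0.5,0,35,0,12,0.5,0,35,0,12,0.5,0,35,0,12,0.5,0,35,0,12,0.5,0,35])

```text
clock: 19.58
tool_pos: [0.6327, 0.0744, 0.0222]
orientation: [-141.4, 84.9, 32.1]
force: [0.9, 5.3, 1.5]
opening: 0.0307
```

```bash
python3 - <<'E'
from h import *
plan([37.5,145],20,5)
E
```

```text
t 19.57 pin xy [ 42.1 201.8] z 22.2 head err deg -0.11 F pin [0.2 5.4] 1.5 open 0.031
[np.float64(0.4), np.float64(11.4), np.float64(0.9), np.float64(0.02)]
[np.float64(0.4), np.float64(11.4), np.float64(0.9), np.float64(0.02)]
[np.float64(0.4), np.float64(11.4), np.float64(0.9), np.float64(0.02)]
[np.float64(0.4), np.float64(11.4), np.float64(0.9), np.float64(0.02)]
[np.float64(0.4), np.float64(11.4), np.float64(0.9), np.float64(0.02)]
```

Emit:
arm_command(commands=[0,11,2,0,35,0,11,2,0,35,0,10,2,0,35,0,8,1.5,0,35])

```text
clock: 20.08
tool_pos: [0.6241, 0.0351, 0.022]
orientation: [-142.5, 84.5, 31.1]
force: [2.3, 5.4, 1.5]
opening: 0.0309
```

```bash
python3 - <<'E'
from h import *
plan([37.5,145],20,1)
t=snapshot("top")
for b in((265,222,318,275),(270,225,312,275)): print("block",seg(t["frame"],t,.037,b))
E
```

```text
t 20.07 pin xy [ 38.1 161.7] z 22.0 head err deg -0.13 F pin [1.6 5.6] 1.5 open 0.031
[np.float64(2.0), np.float64(16.7), np.float64(0.6), np.float64(0.13)]Traceback (most recent call last):
  File "<stdin>", line 4, in <module>
  File "h.py", line 42, in seg
    n,l,st,c=cv2.connectedComponentsWithStats(m);i=1+st[1:,4].argmax()
                                                     ~~~~~~~~~~~~~~~^^
ValueError: attempt to get argmax of an empty sequence
```

Emit:
arm_command(commands=[0,7,1,0,35,0,5,0.5,0,35,0,4,0.5,0,35,0,3,0,0,35])

```text
clock: 20.62
tool_pos: [0.6217, 0.0192, 0.0221]
orientation: [-141.5, 84.1, 32.1]
force: [-4.6, 28.8, 3.9]
opening: 0.0309
```

```bash
python3 - <<'E'
from h import *
plan([37.5,145],20,1)
E
```

```text
t 20.62 pin xy [ 37.6 145.6] z 22.1 head err deg -0.05 F pin [-7.9 28.1] 3.9 open 0.031
[np.float64(2.1), np.float64(0.6), np.float64(0.1), np.float64(0.05)]
```

Emit:
arm_command(commands=[0,-10,0,0,35,0,-20,0,0,35,-40,-10,0,0,35,-50,-30,0,0,35,-20,-55,20,0,35])

```text
clock: 21.25
tool_pos: [0.6035, 0.1395, 0.1369]
orientation: [-141.2, 84.8, 32.0]
force: [1.1, 1.0, -0.1]
opening: 0.0305
```

Emit:
arm_command(commands=[0,-50,40,0,35,0,-50,30,0,35,0,0,0,0,35])

```text
clock: 21.62
tool_pos: [0.5444, 0.2532, 0.1404]
orientation: [-142.3, 84.6, 31.1]
force: [0.5, -1.0, -0.2]
opening: 0.0308
```

```bash
python3 - <<'E'
from h import *
s=snapshot("side");t=snapshot("top")
plan([37,145],20,1)
a=s["frame"][180:255,290:390];b=t["frame"][215:290,285:385]
cv2.imwrite("pics/c9.png",cv2.resize(np.vstack([b,a]),None,fx=4,fy=4,interpolation=cv2.INTER_CUBIC)) if 0 else cv2.imwrite("pics/c9.png",cv2.resize(np.hstack([b,a]),None,fx=4,fy=4,interpolation=cv2.INTER_CUBIC))
E
```

```text
t 21.73 pin xy [-65.2 366.5] z 139.9 head err deg 0.2 F pin [0.6 0.6] 0.1 open 0.031
[np.float64(119.9), np.float64(221.1), np.float64(-102.9), np.float64(-0.2)]
```

View pics/c9.png

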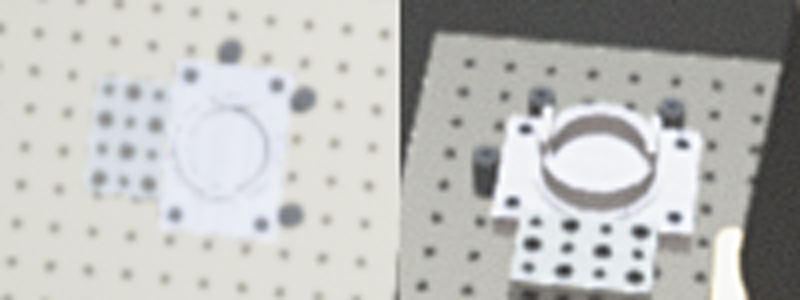

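The picture shows the housing against all three pins. In the top half these are at (230,52), (303,99) and (290,215). The block is flat on the middle of its left side. I'll do a numeric check.

```bash
python3 - <<'E'
from h import *
t=snapshot("top");T=lambda a:np.array([285,215])+(np.array(a)+.5)/4-.5
q,e=fit([(t,rect(.11,.076),T([[178,60],[295,74],[275,241],[161,229]]),.03)],0,[.6,-.08,-.1]);print("hous",(rel(q,PIN)*1e3).round(1),np.degrees(q[2]-PIN[2]).round(2),e.round(2))
b=back(t,T([[108,90],[160,96],[148,184],[98,179]]).mean(0),.037)[0];print("block",(rel(b,PIN)*1e3).round(1))
p=fit([(t,[[0,0],[.075,0],[.1,.05]],T([[290,215],[303,99],[230,52]]),.03)],0,[.56,-.12,-.1])[0];print("pins",(rel(p,PIN)*1e3).round(1),np.degrees(p[2]-PIN[2]).round(2))
# tight flange by bright-bluish segmentation, housing + block together
print("union",seg(t["frame"],t,.033,(290,222,362,290)))
a=cv2.imread("pics/top0.png");d=cv2.absdiff(a,t["frame"]).max(2)
for n,(x,y) in dict(jack=(368,311),sleeve=(215,205),bracket=(207,252),angle=(206,295),vise=(136,290),driver=(479,258)).items(): print(n,(d[y-12:y+12,x-12:x+12]>60).sum())
E
```

```text
hous [36.2 44.2] 0.23 0.48
block [ 37.2 108.3]
pins [-0.  -0.6] 0.1
union (np.int32(1960), array([43.7, 61.5]), array([125.5, 144.5]), np.float64(0.4))
jack 0
sleeve 0
bracket 191
angle 392
vise 383
driver 0
```

Emit:
arm_command(commands=[-20,-60,20,0,35,-20,-60,20,0,35,-10,-60,30,0,35,0,-60,30,0,35,0,0,0,0,35])

```text
clock: 22.4
tool_pos: [0.4786, 0.4847, 0.1931]
orientation: [-144.0, 84.9, 28.3]
force: [0.6, -0.7, 0.1]
opening: 0.0306
```

```bash
python3 - <<'E'
from h import *
t=snapshot("top");s=snapshot("side");
for f,im,bs in(("top0",t,dict(bracket=(207,252),angle=(206,295),sleeve=(215,205))),("side0",s,dict(bracket=(340,371),angle=(402,370),sleeve=(272,357),jack=(404,203),vise=(400,468)))):
    d=cv2.absdiff(cv2.imread(f"pics/{f}.png"),im["frame"]).max(2)
    for n,(x,y) in bs.items(): print(f,n,(d[y-12:y+12,x-12:x+12]>60).sum())
E
```

```text
top0 bracket 0
top0 angle 0
top0 sleeve 0
side0 bracket 0
side0 angle 0
side0 sleeve 0
side0 jack 0
side0 vise 400
```

```bash
python3 -c "
from plant import *
print(close_job())"
```

```text
the job is handed in; nothing more can be done
None
```

The housing is seated against both side pins and the end pin, with the steel 1-2-3 block flat against the middle of its other long side. I handed the job in after about 22.5 s of robot time.

**How it went:** I pushed the housing square and toward the side pins, then along to the end pin (stopped at about 16 N). I then pressed it onto the side pins (about 16 N). After that I centred the block along x and pushed it flat against the housing (about 28 N). At hand-in the robot was clear of everything.

**Last checks, relative to `pin_side_near` in plate axes:**

| Item | Measured (mm) | Wanted (mm) | Angle |
|---|---|---|---|
| Housing | (36.2, 44.2) | (37, 46) | 0.2° off the plate |
| Block | (37.2, 108.3) | (37, 109) | not measured; looks flat in the last view |

- **Housing offset:** the 1.8 mm difference in y is within the camera's 2 mm calibration. The last view shows all three pin contacts.
- **Bystanders:** the angle plate, bracket, sleeve, screw jack and driver show no change between the first and last pictures. I could not check the vise, because the arm hid it in both views, but I never worked near it at low height.
- **Possible fault:** on my first push along x, the housing stopped 15 mm short of the end pin, with one end leg of the gripper hanging close over the boss. I could not tell from the pictures whether that leg dipped into the bore. I lifted straight off, turned the tool 90° and finished the push with the gripper's ends clear of the bore.

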